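Fit the viewing tube into the microscope's slotted carrier

ROBOT

A 6-joint arm with a two-finger parallel gripper is mounted at the origin on the work surface. World frame = base frame: x ahead of the robot, y to its left, z up, the work surface at z = 0. Lengths are in m, angles in degrees, forces in N, time in s.
With the tool pointing down it reaches from about 0.3 to 0.75 m from the base axis. Payload 8.5 kg.
Tool frame: the origin (TCP) lies midway between the tips of the shut fingers; the grasp point (between the pads) lies 19 mm behind it; z points along the fingers, y is the direction in which the jaws open and shut (so a half turn about z gives the same grasp; the last joint's range is limited). The gripper opens to 85 mm and grips with 20 to 120 N. Pads are 22 mm wide; open, the fingers measure 114 mm over their backs; the gripper's body (76 mm by 85 mm) begins 54 mm behind the grasp point. The pads swing forward as they close: fully open they stand 13 mm farther back than shut.
Start: joints at [63.925, 21.807, 74.336, -0, 83.858, -12.336], TCP at [0.131, 0.534, 0.231] pointing down, gripper open.
Joint ranges: [-178.18, 178.18], [-50.72, 133.34], [12.68, 142.11], [-81.47, 261.47], [9.98, 163.14], [-165.26, 165.26]. Speed limits (degrees/s): [136.94, 136.94, 180, 180, 180, 180].

INTERFACE

Orientations are given as a 3x3 rotation matrix whose columns are the frame's x, y, z axes.
In Python, from rig import env, eyes, close_job gives the robot as it stands.
- The arm moves only by the tool jog_arm, never from a script. Its argument "deltas" is one flat list of numbers, 7 for each row, row after row: the shift along the tool's x, y, z in units of 0.75 m (1.0 is 0.75 m), then the turn, a rotation vector about the tool's x, y, z in units of 180 degrees (1.0 is 180 degrees), then the gripper command: -1 is fully open, 1 is shut, values between are in proportion. In form: [dx, dy, dz, ax, ay, az, fingers, dx, dy, dz, ax, ay, az, fingers, ...]. A call has 1 to 12 rows; each row is the pose to reach, as a shift and turn from the pose commanded when the call began, along the tool's axes at that moment, turning the shorter way round; what a row does not reach only later rows make up. A row lasts 1/12 s, in which the tool goes at most 41.7 mm and 7.16 degrees, less where a joint would pass 70% of its speed; a pose out of reach is approached as far as the arm can. A call with a number of a shift or a turn outside -1 to 1 is refused whole. A call with a gripper value outside its range is refused whole. The fingers move at their own pace and stop on an object; "grip_force" is the grip in N (left out, the last holds). Time passes only in rows, so rows that repeat a pose let the fingers close. It gives the time, the measured TCP pose, the force and the opening at its end, in the units of the state.
- env.observe(): the state, without advancing time (a new reading comes with each control period).
- eyes.get_image(name): name is "scene" or "top"; returns the picture (480x640x3 uint8, red, green, blue); there is no depth.
- eyes.camera_params(name): a dict with "intrinsics" (3x3 intrinsics, pixels), "k1" (the pictures are not rectified: a ray, as slopes to the right and down, at radius r is drawn at 1 + k1 r^2 times it, then the intrinsics apply), "R" (3x3) and "t" (3): a world point X has camera coordinates R X + t. Camera axes: x right, y down, z forward; pixel columns grow to the right and rows downward; lengths in m; the calibration is good to about 2 mm. A picture is of the moment at which its call begins. camera_params takes no time and is no camera call.
- close_job(): hands the job in, once; it reports no verdict.
The state is a dict: "time_s": time; "q": joint angles; "qvel": joint speeds; "joint_efforts": joint torques, N m; "position": TCP position; "tool_rot": TCP orientation; "ft_force": force on the tool from outside, world axes, zero at the start; "wrist_torque": the same for the moment, N m; "grip_width": finger opening in m.
Only numpy, scipy, OpenCV 4.12 (cv2) and the standard library are available. Lean on these libraries where they do the work, as an engineer would, in place of code of your own. Each camera call takes 0.05 s, during which the arm holds its last target.

TASK

Fit the flanged viewing tube to the microscope stand: stand it on the carrier's front ledge, slide it into the slot with its flange under the slotted plate until it is fully home, then let go and slide the keeper bar right across the slot mouth so that the tube cannot come out. It is an optical instrument, so feel your way and never push the tube against the microscope with more than about 20 N, and leave the other things on the table where they are.

Things in the scene. Friction and masses are not known exactly. Their poses are not given: they have to be found in the camera images.
- tube_mid (a point): Centre (half-way up) of the viewing tube, loose, 90 mm high, 0.14 to 0.28 kg, standing on its flange at the start. From below: aluminium flange 42 mm across, 6 mm thick; black barrel 28 mm across up to 80 mm; rubber eye end 25 mm across up to 90 mm. z is its axis, pointing up; its underside is 45 mm below this point.
- microscope: Microscope stand without a head, fixed. Origin: on the table, straight below the axis of the tube when fully home. x points from the slot mouth into the slot (the tube slides in along +x), y left of that, z up; the points below share these axes. Base x -70 to 140 mm, 150 wide, 24 high. Pillar at x = 108 mm, 171 high. On it sits the white carrier with deck, ledge, slotted plate and keeper.
- ledge (a point): Point on the table straight below where the tube first stands on the ledge (microscope x = -63 mm), clear of the plate. The flat deck above it is 85 to 115 mm over the table: the focus height differs each time, is not reported, and is held by friction (150 N). Deck: x -90 to 44 mm, y -55 to 55 mm; bare ledge up to x = -38 mm, beyond that the slotted plate covers it.
- slot (a point): Point on the table straight below the start of the slot's straight part (microscope x = -30 mm). Aluminium plate 6 mm thick, 8 mm gap between deck and plate for the flange (pocket 48 mm wide). Slot 31 mm wide, centred on y = 0, from x = -30 mm to its closed end at x = 14 mm, where the barrel stops (tube axis at x = 0); the mouth flares from 31 to 43 mm between x = -30 and -38 mm.
- keeper (a joint): Travel (m) of the keeper, a steel bar 8 x 8 x 84 mm along y on top of the plate, centred on microscope x = -20 mm. 0: drawn to +y, slot open; 0.042: shut at its stop, across the mouth, 2 mm in front of a tube that is home. Pushed to -y, friction 1.5 N, stays put. Its top is 22 mm above the deck; on it a black knob, 14 mm across, 24 high, at y = 97 mm minus the travel.
- magnifier_a: hand magnifier, black, about 190 mm long, 85 mm wide lens end, 20 mm high, lying near the robot; bystander
- magnifier_b: a second such magnifier, lying farther out on the tube's side; bystander
- dish: closed glass specimen dish, 90 mm across, 16 mm high; bystander
- jar: small amber glass jar, 44 mm across, 55 mm high; bystander
- eyepiece: short black eyepiece WITHOUT a flange, 28 mm barrel with a 34 mm cup on top, 56 mm high, standing; bystander, not the viewing tube
- tweezers: steel tweezers, 110 mm long, 4 mm high; bystander
- brush: small brush lying on the table; bystander

How it is judged:
By the outcome, as a careful person would: the job done as asked, in the order asked, and still so for the second after the job is handed in, with the robot touching nothing.
It also fails if it takes over 72 s, if anything falls off the work surface, if the arm or the gripper's body presses on something with over 40 N, if the wrist force passes 120 N, or if a joint passes its speed limit or range.

## Working session

There is one attempt and no reset: what is moved stays moved. The work goes in short steps, Python scripts to look and compute and a tool call to move; the robot and the scene stay as the last step left them, time stands still between calls to the robot, and variables do not carry over. Pictures are saved under pics/ and viewed, and the job is handed in when it is done.

Besides the shell and the picture viewer there is one more tool, called after ">>>" by a JSON object that holds its "fn" and its "kwargs", one argument or row to a line. jog_arm: Moves the arm, as the interface text tells. Its arguments: {"type":"object","properties":{"deltas":{"type":"array"},"grip_force":{"type":"number"}},"required":["deltas"]}

```bash
ls; mkdir -p pics
python3 - <<'E'
from rig import env, eyes
import cv2, pickle
P={}
for n in("scene","top"):
    im=eyes.get_image(n); cv2.imwrite(f"pics/{n}0.png",im[:,:,::-1]); P[n]=eyes.camera_params(n); print(n,P[n])
print(env.observe())
E
```

```text
pics
scene {'intrinsics': array([[489.07574979,   0.        , 319.00464633],
       [  0.        , 489.07574979, 241.1701485 ],
       [  0.        ,   0.        ,   1.        ]]), 'k1': -0.07117729741976507, 'R': array([[-0.82359321,  0.5671541 ,  0.00551835],
       [ 0.39963375,  0.58717757, -0.70392853],
       [-0.4024762 , -0.57754543, -0.71024938]]), 't': array([ 0.47108116, -0.13149371,  1.27349807])}
top {'intrinsics': array([[455.49809322,   0.        , 318.52999821],
       [  0.        , 455.49809322, 236.84226644],
       [  0.        ,   0.        ,   1.        ]]), 'k1': 0.023632818825185222, 'R': array([[ 0.00983146, -0.99991754, -0.00826115],
       [-0.99481381, -0.0089442 , -0.10131872],
       [ 0.10123648,  0.00921441, -0.99481972]]), 't': array([-0.00986029,  0.53755816,  0.99203057])}
{'time_s': 0.1, 'q': array([ 6.39253367e+01,  2.18365314e+01,  7.43807979e+01, -1.06100421e-03,
        8.38593193e+01, -1.23354282e+01]), 'qvel': array([ 0.01546145, -0.01405261, -0.29066358,  0.0256486 ,  0.05929515,
       -0.04697862]), 'joint_efforts': array([ 2.97462764e-03, -4.49229383e+01, -2.31652004e+01, -2.21424998e-04,
        3.69174813e-03, -2.04654827e-05]), 'position': array([0.13050465, 0.5340045 , 0.23077686]), 'tool_rot': array([[-9.71387107e-01,  2.37501079e-01, -5.71468323e-04],
       [ 2.37501615e-01,  9.71386390e-01, -1.20970735e-03],
       [ 2.67809750e-04, -1.31081878e-03, -9.99999105e-01]]), 'ft_force': array([-0.58619012, -0.54526605, -0.0249532 ]), 'wrist_torque': array([ 0.00467896, -0.06173217,  0.07463781]), 'grip_width': 0.08527682330828218}
```

View pics/scene0.png

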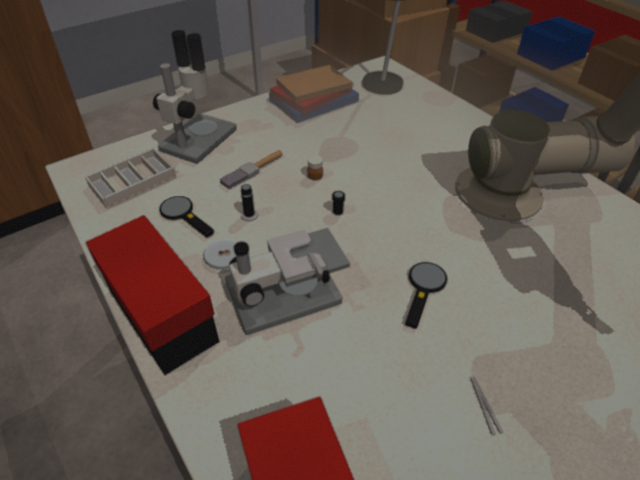

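View pics/top0.png

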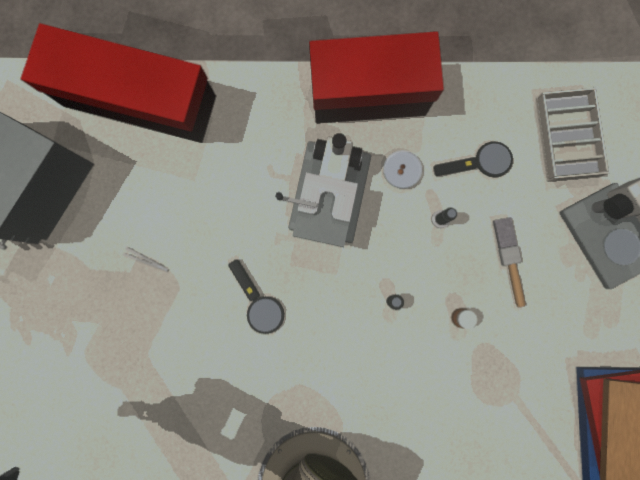

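Run:
```python
import cv2
a=cv2.imread("pics/top0.png"); b=cv2.imread("pics/scene0.png")
cv2.imwrite("pics/c1.png",cv2.resize(a[120:260,260:400],None,fx=4.2,fy=4.2,interpolation=cv2.INTER_CUBIC))
cv2.imwrite("pics/c2.png",cv2.resize(b[170:330,210:370],None,fx=3.7,fy=3.7,interpolation=cv2.INTER_CUBIC))
cv2.imwrite("pics/c3.png",cv2.resize(a[190:240,420:470],None,fx=8,fy=8,interpolation=cv2.INTER_CUBIC))
```

```text
(no output)
```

View pics/c1.png

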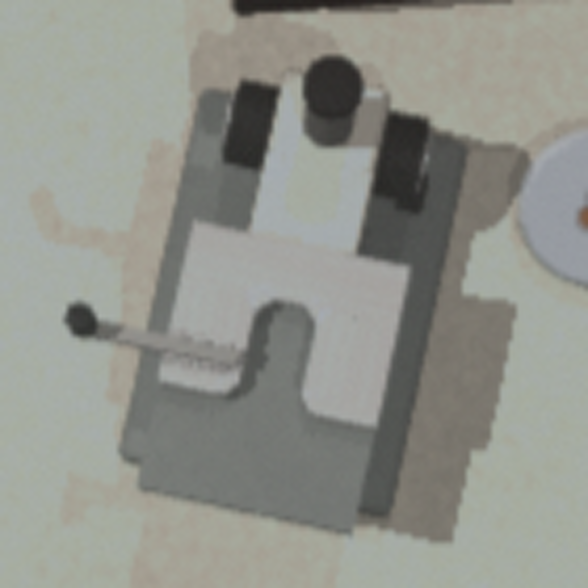

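View pics/c2.png

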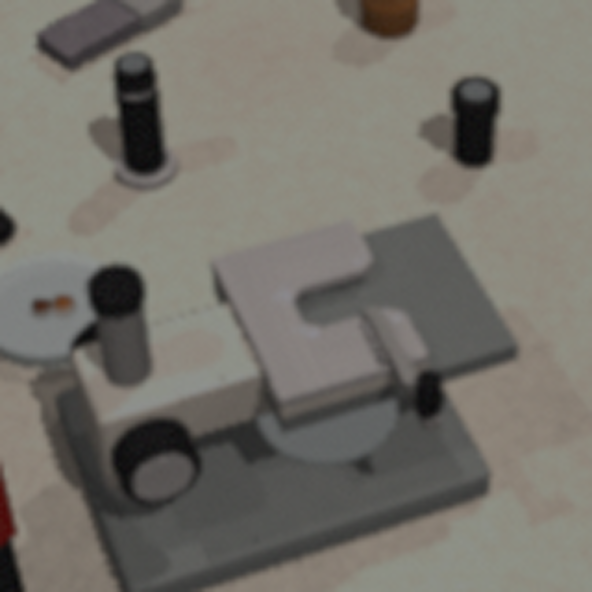

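View pics/c3.png

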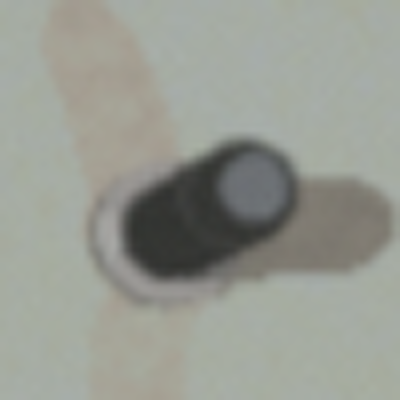

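```bash
cat > h.py <<'E'
import numpy as np, cv2, pickle
from rig import env, eyes
P={n:eyes.camera_params(n) for n in("scene","top")}
def proj(n,X):
    p=P[n]; c=p["R"]@np.asarray(X,float)+p["t"]; u=c[:2]/c[2]; u=u*(1+p["k1"]*(u@u)); K=p["intrinsics"]
    return np.array([K[0,0]*u[0]+K[0,2],K[1,1]*u[1]+K[1,2]])
def ray(n,px):
    p=P[n];K=p["intrinsics"]
    d=np.array([(px[0]-K[0,2])/K[0,0],(px[1]-K[1,2])/K[1,1]]);u=d.copy()
    for _ in range(20): u=d/(1+p["k1"]*(u@u))
    return -p["R"].T@p["t"], p["R"].T@np.array([u[0],u[1],1.])
def onz(n,px,z):
    o,d=ray(n,px); return o+d*(z-o[2])/d[2]
def tri(a,b):
    o1,d1=ray("scene",a);o2,d2=ray("top",b)
    A=np.stack([d1,-d2],1);s=np.linalg.lstsq(A,o2-o1,rcond=None)[0]
    p=o1+s[0]*d1;q=o2+s[1]*d2
    return (p+q)/2,np.linalg.norm(p-q)
E
python3 - <<'E'
from h import *
a=cv2.imread("pics/top0.png",0); b=cv2.imread("pics/scene0.png",0)
T={k:(260+x/4.2,120+y/4.2) for k,(x,y) in dict(dl=(140,487),dr=(350,531),pbl=(193,222),pbr=(410,265),pfl=(160,383),pfr=(377,428),kn=(82,321)).items()}
S={k:(210+x/3.7,170+y/3.7) for k,(x,y) in dict(dl=(517,350),dr=(437,214),pbl=(284,402),pbr=(214,260),pfr=(350,221),kn=(430,375)).items()}
crit=(3,30,0.01)
def ref(im,d):
    return {k:(cv2.cornerSubPix(im,np.float32([[v]])-0,(3,3),(-1,-1),crit)[0,0] if k!="kn" else np.array(v)) for k,v in d.items()}
T2=ref(a,T);S2=ref(b,S)
for k in T: print(k,np.round(T[k],1),np.round(T2[k],1),np.round(S.get(k,0),1),np.round(S2.get(k,0),1))
for k in S: print(k,*[np.round(1000*np.array(x),1) for x in tri(S[k],T[k])],*[np.round(1000*np.array(x),1) for x in tri(S2[k],T2[k])])
E
```

```text
dl [293.3 236. ] [292.4 236.4] [349.7 264.6] [349.8 265.6]
dr [343.3 246.4] [343.3 246.4] [328.1 227.8] [327.5 227.1]
pbl [306.  172.9] [305.8 172.1] [286.8 278.6] [285.2 278.4]
pbr [357.6 183.1] [357.1 182.9] [267.8 240.3] [266.3 240.7]
pfl [298.1 211.2] [297.1 209.8] 0 0
pfr [349.8 221.9] [349.3 221. ] [304.6 229.7] [304.6 229.7]
kn [279.5 196.4] [279.5 196.4] [326.2 271.4] [326.2 271.4]
dl [532.3  47.9  89.6] 1.0 [532.1  49.4  87.7] 0.5
dr [510.7 -56.9  95.8] 1.0 [511.1 -57.4  97.7] 0.6
pbl [662.7  22.6 108.6] 1.7 [664.8  22.2 110. ] 0.3
pbr [641.3 -84.9 109.4] 2.6 [643.1 -84.9 108.9] 0.6
pfr [561.  -69.7 107.2] 0.2 [562.4 -68.3 109.2] 1.0
kn [607.   73.  140.9] 0.5 [607.   73.  140.9] 0.5
```

```bash
cat > fit.py <<'E'
from h import *
from scipy.optimize import least_squares
T=dict(dl=(292.9,236.2),dr=(343.3,246.4),pbl=(305.8,172.3),pbr=(357.2,182.9),pfl=(297.4,210.3),pfr=(349.5,221.3),kn=(279.5,196.2))
S=dict(dl=(349.7,265.2),dr=(327.7,227.4),pbl=(285.8,278.5),pbr=(266.9,240.5),pfr=(304.6,229.7))
M=dict(dl=(-90,55,0),dr=(-90,-55,0),pbl=(44,55,14),pbr=(44,-55,14),pfl=(-38,55,14),pfr=(-38,-55,14),kn=(-20,97,46))
def W(v,k):
    m=np.array(M[k])/1e3;c,s=np.cos(v[2]),np.sin(v[2])
    return np.array([v[0]+c*m[0]-s*m[1],v[1]+s*m[0]+c*m[1],v[3]+m[2]])
def f(v): return np.concatenate([proj("top",W(v,k))-T[k] for k in T]+[proj("scene",W(v,k))-S[k] for k in S])
r=least_squares(f,[.6,0,-.2,.095],loss="soft_l1",x_scale=[.01,.01,.01,.01])
print(r.x*[1e3,1e3,180/np.pi,1e3]);print(f(r.x).reshape(-1,2).round(1).tolist())
E
python3 fit.py
python3 - <<'E'
from h import *
# tube: flange / end
a=cv2.imread("pics/top0.png"); b=cv2.imread("pics/scene0.png")
# top: eye end top disc centre crop3 (257,187)/8 ; scene crop2 (135,63)/3.7
t=(420+257/8-.4,190+187/8-.4); s=(210+135/3.7-.4,170+64/3.7-.4)
print(t,s,tri(s,t), onz("top",t,.09),onz("scene",s,.09))
# flange ellipse centre at z=6mm top: crop3 centre
t2=(420+167/8-.4,190+232/8-.4); s2=(210+146/3.7-.4,170+165/3.7-.4)
print(tri(s2,t2),onz("top",t2,.006),onz("scene",s2,.006))
E
```

```text
[609.84091924 -22.82717782 -11.51358937  94.03560221]
[[-0.4, -0.4], [0.7, 0.3], [0.0, 0.4], [0.3, 0.5], [0.1, 0.3], [-0.0, 0.3], [-1.4, -1.1], [0.1, -1.7], [-0.3, 0.5], [-0.1, 0.5], [-0.1, 0.1], [-0.2, 0.0]]
(451.725, 212.975) (246.08648648648648, 186.89729729729729) (array([ 0.58405793, -0.28502272,  0.08755259]), np.float64(0.00121862308754449)) [ 0.58416206 -0.28473336  0.09      ] [ 0.58493774 -0.28165086  0.09      ]
(array([ 0.58491828, -0.28391375,  0.00255116]), np.float64(0.0005678312817456713)) [ 0.58419277 -0.28283078  0.006     ] [ 0.58667292 -0.28061267  0.006     ]
```

```bash
cat >> h.py <<'E'
MO=np.array([.6098,-.0228]); YAW=np.radians(-11.5); H=.094
def mic(x,y,z=0):  # mic coords mm -> world m (z above deck)
    c,s=np.cos(YAW),np.sin(YAW); x,y=x/1e3,y/1e3
    return np.array([MO[0]+c*x-s*y,MO[1]+s*x+c*y,H+z/1e3])
def delta(T):
    o=env.observe();R=o["tool_rot"];p=o["position"]
    d=R.T@(np.asarray(T)-p); ang=np.degrees(np.arctan2(R[1,1],R[0,1])); az=-(78.5-ang)
    print("t",round(o["time_s"],2),"p",p.round(4),"d/0.75",(d/.75).round(4),"az",round(az/180,4),"F",o["ft_force"].round(1))
def inmic(p):
    c,s=np.cos(YAW),np.sin(YAW);d=np.array(p[:2])-MO
    return np.array([c*d[0]+s*d[1],-s*d[0]+c*d[1],p[2]-H])*1e3
E
python3 -c "
from h import *
delta([.5845,-.283,.20])"
```

```text
t 0.1 p [0.1305 0.534  0.2308] d/0.75 [-0.8467 -0.9143  0.042 ] az -0.0124 F [-0.6 -0.5 -0. ]
```

>>> {"fn": "jog_arm", "kwargs": {
  "deltas": [-0.8467,-0.9143,0,0,0,-0.0124,-1,-0.8467,-0.9143,0,0,0,-0.0124,-1,-0.8467,-0.9143,0,0,0,-0.0124,-1,-0.8467,-0.9143,0,0,0,-0.0124,-1,-0.8467,-0.9143,0,0,0,-0.0124,-1,-0.8467,-0.9143,0,0,0,-0.0124,-1,-0.8467,-0.9143,0,0,0,-0.0124,-1,-0.8467,-0.9143,0,0,0,-0.0124,-1,-0.8467,-0.9143,0,0,0,-0.0124,-1,-0.8467,-0.9143,0,0,0,-0.0124,-1,-0.8467,-0.9143,0,0,0,-0.0124,-1,-0.8467,-0.9143,0,0,0,-0.0124,-1]
}}

```text
time_s: 1.1
position: [0.3738, 0.0952, 0.2313]
tool_rot: [[-0.98, 0.2, 0.0], [0.2, 0.98, 0.0], [-0.0, 0.0, -1.0]]
ft_force: [1.0, 0.5, 0.7]
grip_width: 0.0857
```

```bash
python3 -c "
from h import *
delta([.5845,-.283,.20])"
```

```text
t 1.1 p [0.3738 0.0952 0.2313] d/0.75 [-0.376  -0.4379  0.0418] az -0.0001 F [1.  0.5 0.7]
```

>>> {"fn": "jog_arm", "kwargs": {
  "deltas": [-0.376,-0.438,0.03,0,0,0,-1,-0.376,-0.438,0.03,0,0,0,-1,-0.376,-0.438,0.03,0,0,0,-1,-0.376,-0.438,0.03,0,0,0,-1,-0.376,-0.438,0.03,0,0,0,-1,-0.376,-0.438,0.03,0,0,0,-1,-0.376,-0.438,0.03,0,0,0,-1,-0.376,-0.438,0.03,0,0,0,-1,-0.376,-0.438,0.03,0,0,0,-1,-0.376,-0.438,0.03,0,0,0,-1,-0.376,-0.438,0.03,0,0,0,-1,-0.376,-0.438,0.03,0,0,0,-1]
}}

```text
time_s: 2.1
position: [0.5849, -0.2844, 0.2066]
tool_rot: [[-0.979, 0.202, -0.002], [0.202, 0.979, 0.001], [0.002, 0.0, -1.0]]
ft_force: [-0.2, -0.1, 0.4]
grip_width: 0.0854
```

Run:
```python
from h import *
delta([.5845,-.283,.036])
for n in("scene","top"):
    cv2.imwrite(f"pics/{n}1.png",eyes.get_image(n)[:,:,::-1])
a=cv2.imread("pics/scene1.png")
cv2.imwrite("pics/c4.png",cv2.resize(a[130:330,170:370],None,fx=3,fy=3,interpolation=cv2.INTER_CUBIC))
```

```text
t 2.1 p [ 0.5849 -0.2844  0.2066] d/0.75 [0.0005 0.0017 0.2274] az -0.001 F [-0.2 -0.1  0.4]
```

View pics/c4.png

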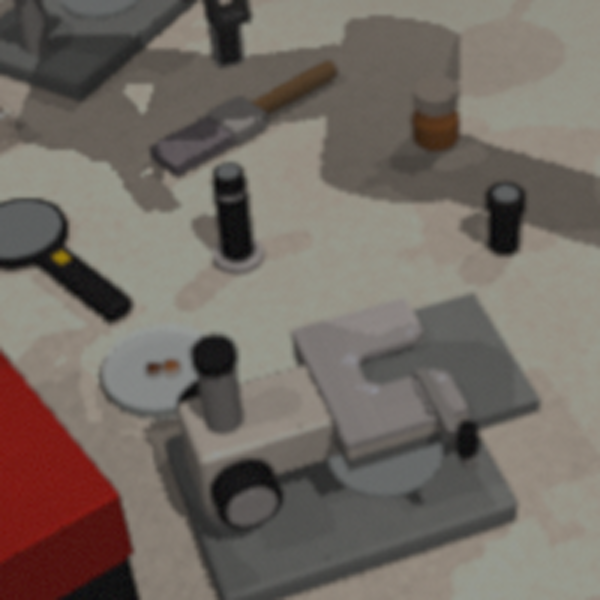

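View pics/scene1.png

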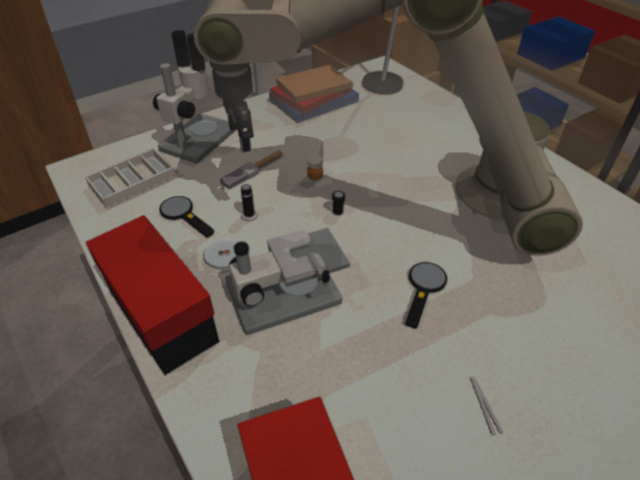

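View pics/top1.png

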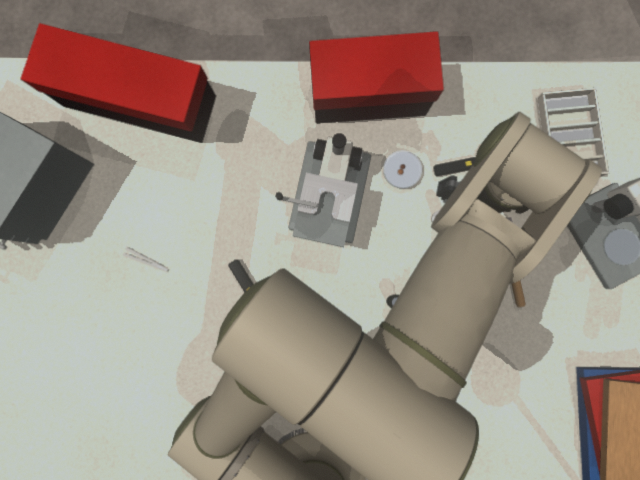

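Run:
```python
from h import *
for n in("scene","top"): print(n,proj(n,[.5849,-.2844,.2066]),proj(n,[.5845,-.283,.0]),proj(n,[.5845,-.283,.09]))
```

```text
scene [240.24293297 144.25058996] [249.59959325 215.13354361] [245.97544517 186.52910324]
top [469.43550217 202.87705683] [439.87179826 218.83685881] [450.89154214 212.80944779]
```

>>> {"fn": "jog_arm", "kwargs": {
  "deltas": [0.0005,0.0017,0.055,0,0,0,-1,0.0005,0.0017,0.11,0,0,0,-1,0.0005,0.0017,0.16,0,0,0,-1,0.0005,0.0017,0.2,0,0,0,-1,0.0005,0.0017,0.2274,0,0,0,-1,0.0005,0.0017,0.2274,0,0,0,-1,0.0005,0.0017,0.2274,0,0,0,-1,0.0005,0.0017,0.2274,0,0,0,0,0.0005,0.0017,0.2274,0,0,0,0,0.0005,0.0017,0.2274,0,0,0,0,0.0005,0.0017,0.2274,0,0,0,0],
  "grip_force": 40
}}

```text
time_s: 3.12
position: [0.5845, -0.2798, 0.0395]
tool_rot: [[-0.98, 0.199, 0.002], [0.199, 0.98, -0.001], [-0.002, -0.001, -1.0]]
ft_force: [0.4, 0.4, -0.1]
grip_width: 0.0428
```

Run:
```python
from h import *
delta([.5845,-.283,.036])
cv2.imwrite(f"pics/scene2.png",cv2.resize(eyes.get_image("scene")[100:300,170:370,::-1],None,fx=3,fy=3,interpolation=cv2.INTER_CUBIC))
```

```text
t 3.12 p [ 0.5845 -0.2798  0.0395] d/0.75 [-0.0008 -0.0042  0.0047] az -0.0 F [ 0.4  0.4 -0.1]
```

View pics/scene2.png

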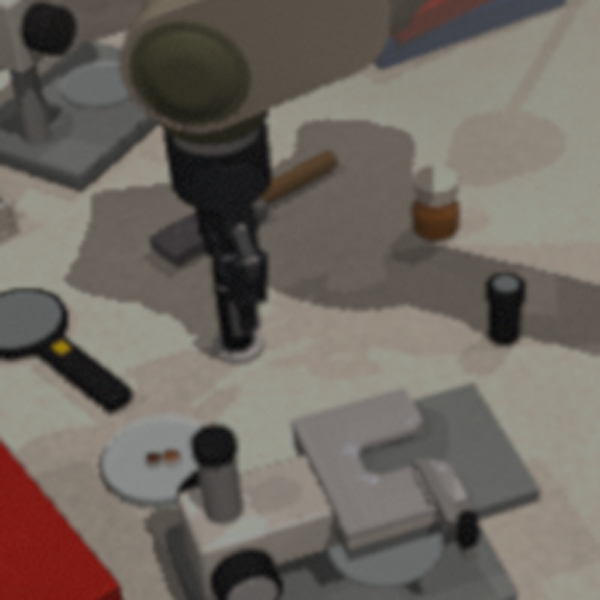

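>>> {"fn": "jog_arm", "kwargs": {
  "deltas": [-0.0008,-0.0042,0.0047,0,0,0,0,-0.0008,-0.0042,0.0047,0,0,0,0,-0.0008,-0.0042,0.0047,0,0,0,1,-0.0008,-0.0042,0.0047,0,0,0,1,-0.0008,-0.0042,0.0047,0,0,0,1,-0.0008,-0.0042,0.0047,0,0,0,1,-0.0008,-0.0042,0.0047,0,0,0,1]
}}

```text
time_s: 3.75
position: [0.5841, -0.2828, 0.0347]
tool_rot: [[-0.98, 0.199, -0.0], [0.199, 0.98, 0.0], [0.0, 0.0, -1.0]]
ft_force: [0.6, -0.8, -1.4]
grip_width: 0.0273
```

Run:
```python
from h import *
delta([.5845,-.283,.24])
```

```text
t 3.75 p [ 0.5841 -0.2828  0.0347] d/0.75 [-5.000e-04 -2.000e-04 -2.738e-01] az -0.0 F [ 0.6 -0.8 -1.4]
```

Run:
```python
from h import *
delta(np.r_[mic(-63,0)[:2],.185]); print(mic(-63,0))
```

```text
t 3.75 p [ 0.5841 -0.2828  0.0347] d/0.75 [ 0.1196  0.3465 -0.2004] az -0.0 F [ 0.6 -0.8 -1.4]
[ 0.54806474 -0.01023982  0.094     ]
```

>>> {"fn": "jog_arm", "kwargs": {
  "deltas": [0,0,-0.05,0,0,0,1,0,0,-0.1,0,0,0,1,0,0,-0.15,0,0,0,1,0,0,-0.2,0,0,0,1,0.018,0.052,-0.2,0,0,0,1,0.036,0.104,-0.2,0,0,0,1,0.054,0.156,-0.2,0,0,0,1,0.072,0.208,-0.2,0,0,0,1,0.09,0.26,-0.2,0,0,0,1,0.105,0.305,-0.2,0,0,0,1,0.115,0.335,-0.2,0,0,0,1,0.1196,0.3465,-0.2,0,0,0,1]
}}

```text
time_s: 4.75
position: [0.5471, -0.0068, 0.1847]
tool_rot: [[-0.981, 0.196, -0.001], [0.196, 0.981, 0.001], [0.001, 0.001, -1.0]]
ft_force: [-0.2, -0.1, -2.3]
grip_width: 0.027
```

>>> {"fn": "jog_arm", "kwargs": {
  "deltas": [0,0,0,0,0,0,1,0,0,0,0,0,0,1,0,0,0,0,0,0,1]
}}

```text
time_s: 5.0
position: [0.5484, -0.0116, 0.1846]
tool_rot: [[-0.98, 0.201, -0.0], [0.201, 0.98, -0.0], [0.0, -0.0, -1.0]]
ft_force: [0.2, 0.2, -3.0]
grip_width: 0.0271
```

Run:
```python
from h import *
delta(np.r_[mic(-63,0)[:2],H+.045])
for n in("scene","top"):
    im=eyes.get_image(n)[:,:,::-1]; cv2.imwrite(f"pics/{n}3.png",im)
    b=(150,230) if n=="scene" else (120,260)
    cv2.imwrite(f"pics/{n}3c.png",cv2.resize(im[b[0]:b[0]+140,b[1]:b[1]+140],None,fx=4,fy=4,interpolation=cv2.INTER_CUBIC))
```

```text
t 5.0 p [ 0.5484 -0.0116  0.1846] d/0.75 [0.0007 0.0017 0.0608] az -0.0004 F [ 0.2  0.2 -3. ]
```

View pics/scene3c.png

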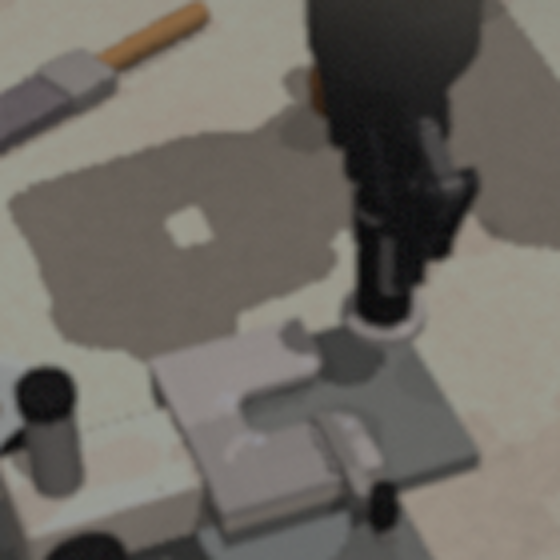

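View pics/top3c.png

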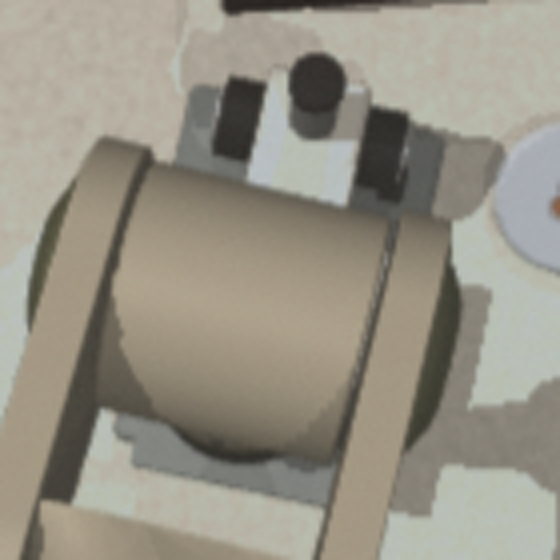

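```bash
python3 - <<'E'
from h import *
im=cv2.imread("pics/scene3.png")
c=im[215:245,305:350].astype(int)
m=((c.min(2)>110)).astype(np.uint8)
print(c[:,:,1][8:22,8:32])
E
python3 - <<'E'
from h import *
R=np.array([[-.98,.2,0],[.2,.98,0],[0,0,-1]])
p=onz("scene",(230+384/4-.4,150+313/4-.4),.153); print(p,inmic(p), inmic([.5484,-.0116,0]))
for dx in(-21,0,21):print(dx,proj("scene",[.5484+dx/1e3,-.0116,.153]))
E
```

```text
[[152 151 143 125 102  72  40  15  15  12  14  18  32  43  47  41  33  25
   26  55  97 126 139 143]
 [152 150 132 105  84  63  33  18  15  16  14  19  18  22  26  24  19  16
   19  54  99 125 136 143]
 [152 145 120  89  73  60  31  16  16  11  14  13  14  16  14  17  14  15
   23  56 101 126 134 140]
 [151 140 113  81  71  57  32  14  12  15  14  14  13  15  15  16  15  17
   25  59 100 124 131 139]
 [150 136 105  80  71  61  37  19  14  10  15  17  16  16  15  17  16  14
   29  67 104 125 128 137]
 [149 132 102  81  85  80  58  29  15  12  15  14  17  21  18  16  21  20
   40  78 112 125 127 132]
 [149 132 104  92 104 102  85  60  32  20  13  14  15  16  16  16  23  38
   61  93 118 125 123 129]
 [144 130 107  97 110 116 109  91  65  45  36  30  27  24  28  38  57  82
   99 117 126 122 118 131]
 [121 108  88  83  99 114 119 111  98  86  79  66  58  57  60  73  96 117
  132 133 127 114 112 132]
 [ 82  75  68  67  82  99 113 118 116 115 111 102  95  94  97 109 124 135
  137 132 119 108 117 137]
 [ 66  63  64  63  68  79  94 105 113 118 119 119 117 117 120 123 125 130
  125 117 109 114 133 145]
 [ 65  64  67  65  65  69  77  84  94 101 107 111 110 113 115 116 112 110
  105 102 112 132 146 149]
 [ 65  67  65  64  66  66  70  74  78  84  89  90  92  95  97  96  96  96
   95 104 125 144 149 152]
 [ 66  65  66  66  64  65  66  68  71  75  78  81  86  90  91  91  94  96
   97 103 122 142 150 152]]
[ 0.54990544 -0.01096237  0.153     ] [-61.05219966  -0.34106624  59.        ] [-62.40029773  -1.26603448 -94.        ]
-21 [334.79869864 223.20668181]
0 [326.04491791 227.36171261]
21 [317.13244257 231.59266995]
```

>>> {"fn": "jog_arm", "kwargs": {
  "deltas": [0.0007,0.001,0.03,0,0,0,1,0.0007,0.001,0.05,0,0,0,1,0.0007,0.001,0.06,0,0,0,1,0.0007,0.001,0.064,0,0,0,1,0.0007,0.001,0.066,0,0,0,1,0.0007,0.001,0.066,0,0,0,1,0.0007,0.001,0.066,0,0,0,1]
}}

```text
time_s: 5.68
position: [0.5482, -0.0097, 0.136]
tool_rot: [[-0.98, 0.2, 0.001], [0.2, 0.98, -0.0], [-0.001, -0.0, -1.0]]
ft_force: [0.4, -0.4, -2.3]
grip_width: 0.0272
```

>>> {"fn": "jog_arm", "kwargs": {
  "deltas": [0,0,0.001,0,0,0,1,0,0,0.002,0,0,0,1]
}}

```text
time_s: 5.85
position: [0.5479, -0.0095, 0.1342]
tool_rot: [[-0.98, 0.199, 0.001], [0.199, 0.98, -0.0], [-0.001, -0.0, -1.0]]
ft_force: [-0.2, -0.9, -2.0]
grip_width: 0.0271
```

>>> {"fn": "jog_arm", "kwargs": {
  "deltas": [0,0,0.001,0,0,0,1,0,0,0.002,0,0,0,1]
}}

```text
time_s: 6.02
position: [0.548, -0.0095, 0.1329]
tool_rot: [[-0.98, 0.199, 0.001], [0.199, 0.98, -0.0], [-0.001, -0.0, -1.0]]
ft_force: [-3.0, -0.3, 9.3]
grip_width: 0.027
```

>>> {"fn": "jog_arm", "kwargs": {
  "deltas": [0,0,0,0,0,0,0.1,0,0,0,0,0,0,0.1,0,0,0,0,0,0,0.1,0,0,0,0,0,0,0.1]
}}

```text
time_s: 6.35
position: [0.5478, -0.0095, 0.1323]
tool_rot: [[-0.98, 0.199, 0.0], [0.199, 0.98, -0.0], [-0.0, 0.0, -1.0]]
ft_force: [0.0, 0.5, 0.3]
grip_width: 0.0386
```

Run:
```python
from h import *
delta(mic(-63,0,35));print(inmic(env.observe()["position"]))
for n in("scene",):
    im=eyes.get_image(n)[:,:,::-1]; cv2.imwrite(f"pics/{n}4.png",im)
    b=(190,260)
    cv2.imwrite(f"pics/{n}4c.png",cv2.resize(im[b[0]:b[0]+100,b[1]:b[1]+100],None,fx=6,fy=6,interpolation=cv2.INTER_CUBIC))
```

```text
t 6.35 p [ 0.5478 -0.0095  0.1323] d/0.75 [-0.0006 -0.0009  0.0044] az -0.0 F [0.  0.5 0.3]
[-63.43987132   0.70016362  38.29252272]
```

View pics/scene4c.png

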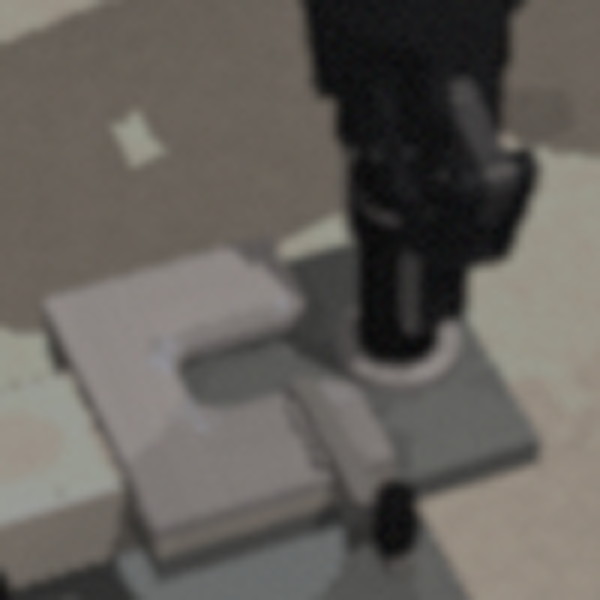

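Run:
```python
from h import *
im=cv2.imread("pics/scene4.png")
p=onz("scene",(260+407/6-.4,190+346/6-.4),.097);print(inmic(p))
# projected expected flange outline at mic(-63,0) / slot corners for check, in crop coords
def cr(X): return ((proj("scene",X)-[260,190]+.4)*6).round(0)
c=mic(*inmic(env.observe()["position"])[:2],0)
for nm,off in dict(xm=(-21,0),xp=(21,0),ym=(0,-21),yp=(0,21)).items():
    m=inmic(c); print(nm,cr(mic(m[0]+off[0],m[1]+off[1],3)))
for q in [(-38,-21.5,14),(-30,-15.5,14),(-30,15.5,14),(14,0,14),(44,-55,14),(-38,-55,14),(-90,-55,0),(-90,55,0)]: print(q,cr(mic(*q)))
```

```text
[-65.93272594  -0.12382019   3.        ]
xm [458. 332.]
xp [344. 367.]
ym [377. 309.]
yp [427. 392.]
(-38, -21.5, 14) [306. 304.]
(-30, -15.5, 14) [291. 323.]
(-30, 15.5, 14) [327. 385.]
(14, 0, 14) [184. 391.]
(44, -55, 14) [ 43. 306.]
(-38, -55, 14) [269. 241.]
(-90, -55, 0) [407. 230.]
(-90, 55, 0) [541. 443.]
```

>>> {"fn": "jog_arm", "kwargs": {
  "deltas": [0,-0.0009,0,0,0,0,0.1,0,-0.0009,0,0,0,0,1,0,-0.0009,0,0,0,0,1,0,-0.0009,0,0,0,0,1,0,-0.0009,0,0,0,0,1],
  "grip_force": 25
}}

```text
time_s: 6.82
position: [0.5476, -0.0101, 0.1323]
tool_rot: [[-0.98, 0.2, 0.0], [0.2, 0.98, -0.0], [-0.0, 0.0, -1.0]]
ft_force: [0.0, 0.2, 2.0]
grip_width: 0.0273
```

>>> {"fn": "jog_arm", "kwargs": {
  "deltas": [-0.007,0,-0.0003,0,0,0,1,-0.014,0,-0.0006,0,0,0,1,-0.018,0,-0.0006,0,0,0,1]
}}

```text
time_s: 7.07
position: [0.5613, -0.013, 0.1325]
tool_rot: [[-0.98, 0.2, -0.0], [0.2, 0.98, 0.0], [0.0, -0.0, -1.0]]
ft_force: [-8.7, 0.8, 10.1]
grip_width: 0.0276
```

Run:
```python
from h import *
delta(mic(0,0,35));print(inmic(env.observe()["position"]))
```

```text
t 7.07 p [ 0.5613 -0.013   0.1325] d/0.75 [-0.066   0.0001  0.0046] az -0.0001 F [-8.7  0.8 10.1]
[-49.50925452  -0.06028837  38.49311397]
```

>>> {"fn": "jog_arm", "kwargs": {
  "deltas": [0,0,-0.0008,0,0,0,1,0,0,-0.0008,0,0,0,1]
}}

```text
time_s: 7.23
position: [0.5609, -0.0129, 0.133]
tool_rot: [[-0.98, 0.2, -0.0], [0.2, 0.98, 0.0], [0.0, -0.0, -1.0]]
ft_force: [-0.6, -0.5, -2.3]
grip_width: 0.027
```

>>> {"fn": "jog_arm", "kwargs": {
  "deltas": [-0.004,0,0,0,0,0,1,-0.008,0,0,0,0,0,1,-0.01,0,0,0,0,0,1]
}}

```text
time_s: 7.48
position: [0.5686, -0.0144, 0.1332]
tool_rot: [[-0.98, 0.2, 0.0], [0.2, 0.98, -0.0], [-0.0, -0.0, -1.0]]
ft_force: [0.2, -0.1, -2.6]
grip_width: 0.0273
```

>>> {"fn": "jog_arm", "kwargs": {
  "deltas": [-0.004,0,0,0,0,0,1,-0.008,0,0,0,0,0,1,-0.01,0,0,0,0,0,1]
}}

```text
time_s: 7.73
position: [0.576, -0.0159, 0.1333]
tool_rot: [[-0.98, 0.2, 0.0], [0.2, 0.98, -0.0], [-0.0, -0.0, -1.0]]
ft_force: [0.5, -0.0, -1.9]
grip_width: 0.0274
```

Run:
```python
from h import *
delta(mic(0,0,35));print(inmic(env.observe()["position"]))
```

```text
t 7.73 p [ 0.576  -0.0159  0.1333] d/0.75 [-0.046   0.      0.0057] az -0.0001 F [ 0.5 -0.  -1.9]
[-3.45139794e+01 -2.30197848e-02  3.92642357e+01]
```

>>> {"fn": "jog_arm", "kwargs": {
  "deltas": [-0.003,0,0,0,0,0,1,-0.006,0,0,0,0,0,1,-0.008,0,0,0,0,0,1]
}}

```text
time_s: 7.98
position: [0.5817, -0.0171, 0.1333]
tool_rot: [[-0.98, 0.2, 0.0], [0.2, 0.98, -0.0], [-0.0, -0.0, -1.0]]
ft_force: [0.2, -0.2, -1.9]
grip_width: 0.0275
```

>>> {"fn": "jog_arm", "kwargs": {
  "deltas": [-0.003,0,0,0,0,0,1,-0.006,0,0,0,0,0,1,-0.008,0,0,0,0,0,1]
}}

```text
time_s: 8.23
position: [0.5876, -0.0183, 0.1333]
tool_rot: [[-0.98, 0.2, 0.0], [0.2, 0.98, -0.0], [-0.0, -0.0, -1.0]]
ft_force: [-0.5, 0.0, -2.9]
grip_width: 0.0275
```

>>> {"fn": "jog_arm", "kwargs": {
  "deltas": [-0.003,0,0,0,0,0,1,-0.006,0,0,0,0,0,1,-0.008,0,0,0,0,0,1]
}}

```text
time_s: 8.48
position: [0.5934, -0.0194, 0.1333]
tool_rot: [[-0.98, 0.199, 0.0], [0.199, 0.98, -0.0], [-0.0, -0.0, -1.0]]
ft_force: [-0.1, -0.6, -2.4]
grip_width: 0.0273
```

Run:
```python
from h import *
delta(mic(0,0,35));print(inmic(env.observe()["position"]))
```

```text
t 8.48 p [ 0.5934 -0.0194  0.1333] d/0.75 [-0.0223 -0.      0.0057] az -0.0 F [-0.1 -0.6 -2.4]
[-1.67064551e+01  2.37029482e-02  3.92790947e+01]
```

>>> {"fn": "jog_arm", "kwargs": {
  "deltas": [-0.003,0,0,0,0,0,1,-0.006,0,0,0,0,0,1,-0.008,0,0,0,0,0,1]
}}

```text
time_s: 8.73
position: [0.5993, -0.0206, 0.1333]
tool_rot: [[-0.98, 0.2, 0.0], [0.2, 0.98, -0.0], [-0.0, -0.0, -1.0]]
ft_force: [-0.6, 0.0, -2.8]
grip_width: 0.0273
```

>>> {"fn": "jog_arm", "kwargs": {
  "deltas": [-0.003,0,0,0,0,0,1,-0.006,0,0,0,0,0,1,-0.008,0,0,0,0,0,1]
}}

```text
time_s: 8.98
position: [0.6052, -0.0219, 0.1333]
tool_rot: [[-0.98, 0.199, 0.0], [0.199, 0.98, -0.0], [-0.0, -0.0, -1.0]]
ft_force: [0.5, -0.4, -2.6]
grip_width: 0.0276
```

>>> {"fn": "jog_arm", "kwargs": {
  "deltas": [-0.001,0,0,0,0,0,1,-0.002,0,0,0,0,0,1]
}}

```text
time_s: 9.15
position: [0.6065, -0.0221, 0.1333]
tool_rot: [[-0.98, 0.2, -0.0], [0.2, 0.98, 0.0], [0.0, 0.0, -1.0]]
ft_force: [-0.7, -0.4, -2.3]
grip_width: 0.028
```

>>> {"fn": "jog_arm", "kwargs": {
  "deltas": [-0.001,0,0,0,0,0,1,-0.002,0,0,0,0,0,1]
}}

```text
time_s: 9.32
position: [0.6079, -0.0224, 0.1333]
tool_rot: [[-0.98, 0.199, 0.0], [0.199, 0.98, 0.0], [-0.0, 0.0, -1.0]]
ft_force: [-0.0, 0.4, -2.4]
grip_width: 0.0272
```

Run:
```python
from h import *
delta(mic(0,0,35));print(inmic(env.observe()["position"]))
```

```text
t 9.32 p [ 0.6079 -0.0224  0.1333] d/0.75 [-0.0026 -0.0001  0.0058] az -0.0 F [-0.   0.4 -2.4]
[-1.94416026  0.03958942 39.32204042]
```

>>> {"fn": "jog_arm", "kwargs": {
  "deltas": [-0.001,0,0,0,0,0,1,-0.001,0,0,0,0,0,1]
}}

```text
time_s: 9.48
position: [0.6087, -0.0226, 0.1333]
tool_rot: [[-0.98, 0.199, 0.0], [0.199, 0.98, -0.0], [-0.0, 0.0, -1.0]]
ft_force: [-0.3, -0.1, -2.0]
grip_width: 0.0276
```

>>> {"fn": "jog_arm", "kwargs": {
  "deltas": [-0.001,0,0,0,0,0,1,-0.001,0,0,0,0,0,1]
}}

```text
time_s: 9.65
position: [0.6094, -0.0227, 0.1333]
tool_rot: [[-0.98, 0.2, 0.0], [0.2, 0.98, -0.0], [-0.0, -0.0, -1.0]]
ft_force: [-0.1, -0.1, -3.2]
grip_width: 0.0273
```

>>> {"fn": "jog_arm", "kwargs": {
  "deltas": [-0.001,0,0,0,0,0,1,-0.001,0,0,0,0,0,1]
}}

```text
time_s: 9.82
position: [0.6099, -0.0228, 0.1333]
tool_rot: [[-0.98, 0.199, -0.001], [0.199, 0.98, 0.0], [0.001, -0.0, -1.0]]
ft_force: [-1.7, 0.6, -1.9]
grip_width: 0.0269
```

Contact beginning; half-millimetre steps.

>>> {"fn": "jog_arm", "kwargs": {
  "deltas": [-0.0006,0,0,0,0,0,1,-0.0006,0,0,0,0,0,1]
}}

```text
time_s: 9.98
position: [0.6101, -0.0228, 0.1333]
tool_rot: [[-0.98, 0.199, -0.001], [0.199, 0.98, 0.0], [0.001, -0.0, -1.0]]
ft_force: [-3.3, 0.6, -0.5]
grip_width: 0.027
```

>>> {"fn": "jog_arm", "kwargs": {
  "deltas": [-0.0005,0,0,0,0,0,1,-0.0005,0,0,0,0,0,1]
}}

```text
time_s: 10.15
position: [0.6103, -0.0228, 0.1333]
tool_rot: [[-0.98, 0.199, -0.002], [0.199, 0.98, 0.0], [0.002, -0.0, -1.0]]
ft_force: [-4.3, 1.4, 0.6]
grip_width: 0.0273
```

>>> {"fn": "jog_arm", "kwargs": {
  "deltas": [-0.0003,0,0.0005,0,0,0,1,-0.0003,0,0.0005,0,0,0,1]
}}

```text
time_s: 10.32
position: [0.6104, -0.0228, 0.133]
tool_rot: [[-0.98, 0.199, -0.002], [0.199, 0.98, 0.0], [0.002, -0.0, -1.0]]
ft_force: [-6.7, 1.2, 2.3]
grip_width: 0.027
```

>>> {"fn": "jog_arm", "kwargs": {
  "deltas": [0,0,0.0003,0,0,0,1,0,0,0.0003,0,0,0,1]
}}

```text
time_s: 10.48
position: [0.6103, -0.0228, 0.1328]
tool_rot: [[-0.98, 0.199, -0.002], [0.199, 0.98, 0.0], [0.002, -0.0, -1.0]]
ft_force: [-5.6, 1.2, 1.9]
grip_width: 0.027
```

>>> {"fn": "jog_arm", "kwargs": {
  "deltas": [0,0,0,0,0,0,0,0,0,0,0,0,0,0,0,0,0,0,0,0,0,0,0,0,0,0,0,0]
}}

```text
time_s: 10.82
position: [0.6115, -0.0232, 0.1329]
tool_rot: [[-0.98, 0.2, 0.001], [0.2, 0.98, -0.0], [-0.001, -0.0, -1.0]]
ft_force: [0.9, -0.6, 0.0]
grip_width: 0.0426
```

>>> {"fn": "jog_arm", "kwargs": {
  "deltas": [0,0,-0.01,0,0,0,-0.1,0,0,-0.04,0,0,0,-0.1,0,0,-0.08,0,0,0,-0.1,0,0,-0.12,0,0,0,-0.1,0,0,-0.12,0,0,0,0,0,0,-0.12,0,0,0,0]
}}

```text
time_s: 11.32
position: [0.6117, -0.0231, 0.2248]
tool_rot: [[-0.98, 0.199, 0.004], [0.199, 0.98, -0.001], [-0.004, -0.0, -1.0]]
ft_force: [-0.2, -1.2, -1.1]
grip_width: 0.0427
```

Run:
```python
from h import *
print(inmic(env.observe()["position"]))
for n in("scene",):
    im=eyes.get_image(n)[:,:,::-1]; cv2.imwrite(f"pics/{n}5.png",im)
    b=(180,250)
    cv2.imwrite(f"pics/{n}5c.png",cv2.resize(im[b[0]:b[0]+100,b[1]:b[1]+100],None,fx=6,fy=6,interpolation=cv2.INTER_CUBIC))
```

```text
[1.94183981e+00 4.07746151e-02 1.30798102e+02]
```

View pics/scene5c.png

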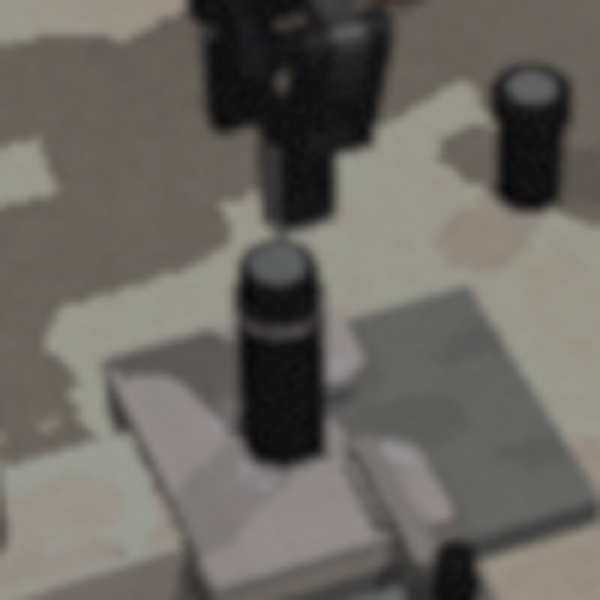

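Run:
```python
from h import *
print(inmic([.607,.073,.1409])); t=mic(-20,130);print(t); delta(np.r_[t[:2],.20])
```

```text
[-21.84323729  93.31855649  46.9       ]
[0.61611934 0.10857757 0.094     ]
t 11.37 p [ 0.6111 -0.023   0.223 ] d/0.75 [0.0284 0.1733 0.0307] az -0.0 F [-0.5  0.4 -0.8]
```

>>> {"fn": "jog_arm", "kwargs": {
  "deltas": [0.008,0.05,0,0,0,0,0,0.016,0.1,0,0,0,0,1,0.024,0.15,0,0,0,0,1,0.0284,0.1733,0,0,0,0,1,0.0284,0.1733,0,0,0,0,1,0.0284,0.1733,0.03,0,0,0,1,0.0284,0.1733,0.06,0,0,0,1,0.0284,0.1733,0.06,0,0,0,1,0.0284,0.1733,0.06,0,0,0,1]
}}

```text
time_s: 12.12
position: [0.6156, 0.1079, 0.1765]
tool_rot: [[-0.98, 0.2, -0.004], [0.2, 0.98, -0.0], [0.004, -0.001, -1.0]]
ft_force: [0.7, -0.5, 0.3]
grip_width: 0.0002
```

Run:
```python
from h import *
t=mic(-20,130); delta(np.r_[t[:2],.126])
for n in("scene",):
    im=eyes.get_image(n)[:,:,::-1]; cv2.imwrite(f"pics/{n}6.png",im)
    b=(180,270)
    cv2.imwrite(f"pics/{n}6c.png",cv2.resize(im[b[0]:b[0]+120,b[1]:b[1]+120],None,fx=5,fy=5,interpolation=cv2.INTER_CUBIC))
```

```text
t 12.12 p [0.6156 0.1079 0.1765] d/0.75 [-0.0007  0.0011  0.0673] az -0.0002 F [ 0.7 -0.5  0.3]
```

View pics/scene6c.png

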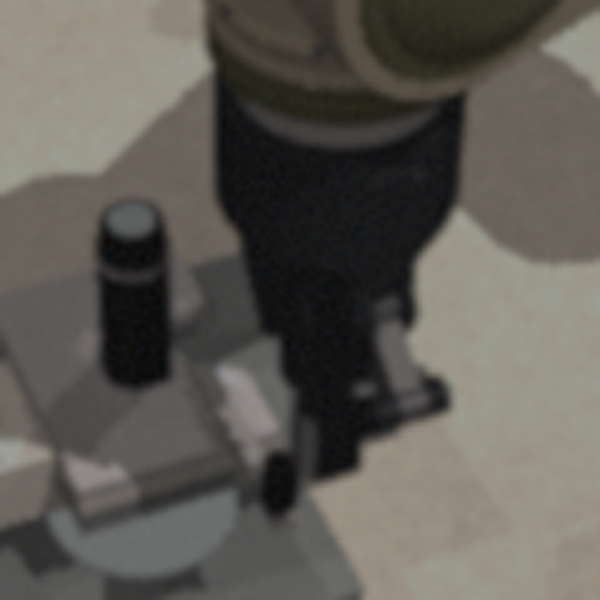

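>>> {"fn": "jog_arm", "kwargs": {
  "deltas": [-0.0007,0.0011,0.03,0,0,0,1,-0.0007,0.0011,0.055,0,0,0,1,-0.0007,0.0011,0.0673,0,0,0,1,-0.0007,0.0011,0.0673,0,0,0,1,-0.0007,0.0011,0.0673,0,0,0,1]
}}

```text
time_s: 12.58
position: [0.6173, 0.1091, 0.1283]
tool_rot: [[-0.98, 0.2, 0.001], [0.2, 0.98, -0.0], [-0.001, 0.0, -1.0]]
ft_force: [0.3, -0.1, 0.8]
grip_width: 0.0002
```

>>> {"fn": "jog_arm", "kwargs": {
  "deltas": [0,-0.005,0,0,0,0,1,0,-0.01,0,0,0,0,1,0,-0.013,0,0,0,0,1,0,-0.013,0,0,0,0,1]
}}

```text
time_s: 12.92
position: [0.615, 0.0991, 0.1279]
tool_rot: [[-0.98, 0.2, 0.001], [0.2, 0.98, -0.0], [-0.001, 0.0, -1.0]]
ft_force: [-0.1, -0.4, -0.2]
grip_width: 0.0005
```

Run:
```python
from h import *
o=env.observe();print(inmic(o["position"]),o["ft_force"])
for n in("scene",):
    im=eyes.get_image(n)[:,:,::-1]
    b=(180,270)
    cv2.imwrite(f"pics/{n}7c.png",cv2.resize(im[b[0]:b[0]+120,b[1]:b[1]+120],None,fx=5,fy=5,interpolation=cv2.INTER_CUBIC))
```

```text
[-19.16972758 120.46176342  33.89132998] [-0.07860198 -0.36302975 -0.22209208]
```

View pics/scene7c.png

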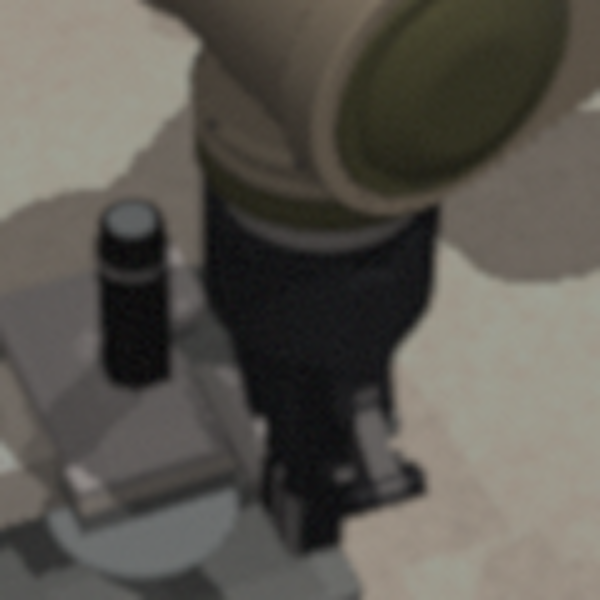

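>>> {"fn": "jog_arm", "kwargs": {
  "deltas": [0,-0.004,0,0,0,0,1,0,-0.008,0,0,0,0,1,0,-0.012,0,0,0,0,1,0,-0.012,0,0,0,0,1]
}}

```text
time_s: 13.3
position: [0.613, 0.0905, 0.1273]
tool_rot: [[-0.98, 0.2, -0.0], [0.2, 0.98, 0.0], [0.0, 0.0, -1.0]]
ft_force: [-0.6, 0.0, 0.0]
grip_width: 0.0002
```

>>> {"fn": "jog_arm", "kwargs": {
  "deltas": [0,-0.004,0,0,0,0,1,0,-0.008,0,0,0,0,1,0,-0.012,0,0,0,0,1,0,-0.016,0,0,0,0,1]
}}

```text
time_s: 13.63
position: [0.6106, 0.0789, 0.1272]
tool_rot: [[-0.98, 0.199, -0.0], [0.199, 0.98, 0.0], [0.0, 0.0, -1.0]]
ft_force: [0.4, 1.8, 1.5]
grip_width: 0.0002
```

Run:
```python
from h import *
o=env.observe();print(inmic(o["position"]),o["ft_force"])
```

```text
[-19.47037459  99.81279321  33.24480746] [0.36659604 1.77299546 1.51184183]
```

>>> {"fn": "jog_arm", "kwargs": {
  "deltas": [0,-0.004,0,0,0,0,1,0,-0.008,0,0,0,0,1,0,-0.012,0,0,0,0,1]
}}

```text
time_s: 13.88
position: [0.6088, 0.07, 0.1272]
tool_rot: [[-0.98, 0.2, -0.0], [0.2, 0.98, 0.0], [0.0, 0.0, -1.0]]
ft_force: [-0.6, 1.7, 1.5]
grip_width: 0.0003
```

Run:
```python
from h import *
o=env.observe();print(inmic(o["position"]),o["ft_force"])
for n in("scene",):
    im=eyes.get_image(n)[:,:,::-1]
    b=(180,250)
    cv2.imwrite(f"pics/{n}8c.png",cv2.resize(im[b[0]:b[0]+120,b[1]:b[1]+120],None,fx=5,fy=5,interpolation=cv2.INTER_CUBIC))
```

```text
[-19.48588159  90.73556167  33.21822996] [-0.58583804  1.73907009  1.52740949]
```

View pics/scene8c.png

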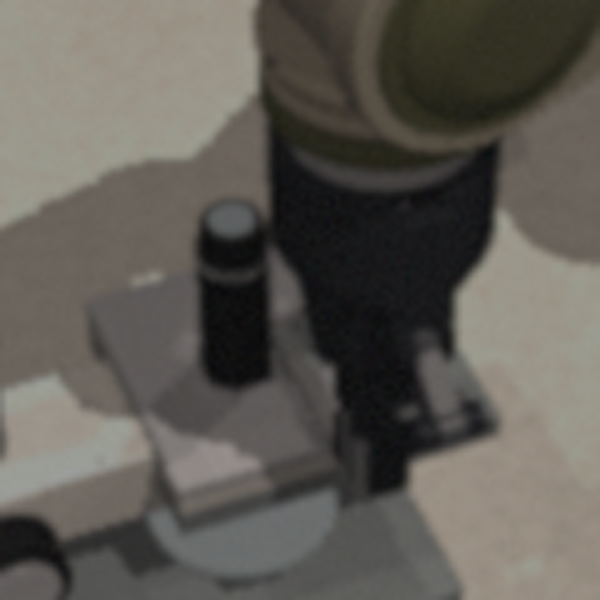

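>>> {"fn": "jog_arm", "kwargs": {
  "deltas": [0,-0.004,0,0,0,0,1,0,-0.008,0,0,0,0,1,0,-0.01,0,0,0,0,1]
}}

```text
time_s: 14.18
position: [0.6073, 0.0626, 0.1272]
tool_rot: [[-0.98, 0.2, -0.0], [0.2, 0.98, -0.0], [0.0, -0.0, -1.0]]
ft_force: [-0.2, 1.0, 0.6]
grip_width: 0.0001
```

>>> {"fn": "jog_arm", "kwargs": {
  "deltas": [0,-0.002,0,0,0,0,1,0,-0.004,0,0,0,0,1]
}}

```text
time_s: 14.35
position: [0.6067, 0.0599, 0.1272]
tool_rot: [[-0.98, 0.199, -0.0], [0.199, 0.98, 0.0], [0.0, 0.0, -1.0]]
ft_force: [-0.3, 2.0, 1.4]
grip_width: 0.0005
```

>>> {"fn": "jog_arm", "kwargs": {
  "deltas": [0,-0.001,0,0,0,0,1,0,-0.002,0,0,0,0,1]
}}

```text
time_s: 14.52
position: [0.6065, 0.0585, 0.1272]
tool_rot: [[-0.98, 0.2, -0.0], [0.2, 0.98, 0.0], [0.0, -0.0, -1.0]]
ft_force: [-0.1, 2.2, 1.3]
grip_width: -0.0002
```

Run:
```python
from h import *
o=env.observe();print(inmic(o["position"]),o["ft_force"])
```

```text
[-19.48827645  78.98794258  33.21646766] [-0.070323    2.23770284  1.27649895]
```

>>> {"fn": "jog_arm", "kwargs": {
  "deltas": [0,-0.0015,0,0,0,0,1,0,-0.003,0,0,0,0,1]
}}

```text
time_s: 14.68
position: [0.606, 0.0563, 0.1272]
tool_rot: [[-0.98, 0.199, -0.0], [0.199, 0.98, -0.0], [0.0, -0.0, -1.0]]
ft_force: [-0.3, 1.6, 1.4]
grip_width: -0.0
```

>>> {"fn": "jog_arm", "kwargs": {
  "deltas": [0,-0.0015,0,0,0,0,1,0,-0.003,0,0,0,0,1]
}}

```text
time_s: 14.85
position: [0.6057, 0.0547, 0.1273]
tool_rot: [[-0.98, 0.199, 0.0], [0.199, 0.98, 0.001], [-0.0, 0.001, -1.0]]
ft_force: [1.0, 9.4, 1.9]
grip_width: 0.0001
```

>>> {"fn": "jog_arm", "kwargs": {
  "deltas": [0,-0.0015,0,0,0,0,1,0,-0.003,0,0,0,0,1]
}}

```text
time_s: 15.02
position: [0.6055, 0.0543, 0.1274]
tool_rot: [[-0.98, 0.199, 0.002], [0.199, 0.98, 0.005], [-0.001, 0.005, -1.0]]
ft_force: [3.2, 17.6, 0.4]
grip_width: -0.0001
```

>>> {"fn": "jog_arm", "kwargs": {
  "deltas": [0,0.01,0,0,0,0,1,0,0.03,0,0,0,0,1,0,0.05,-0.03,0,0,0,1,0,0.08,-0.08,0,0,0,1,0,0.13,-0.13,0,0,0,1,0,0.18,-0.18,0,0,0,1,0.05,0.23,-0.18,0,0,0,1,0.09,0.27,-0.18,0,0,0,1,0.13,0.31,-0.18,0,0,0,1,0.16,0.35,-0.18,0,0,0,1,0.16,0.35,-0.18,0,0,0,1,0.16,0.35,-0.18,0,0,0,1]
}}

```text
time_s: 16.02
position: [0.5371, 0.3377, 0.2626]
tool_rot: [[-0.981, 0.194, 0.0], [0.194, 0.981, 0.001], [-0.0, 0.001, -1.0]]
ft_force: [0.5, -0.5, -0.6]
grip_width: -0.0002
```

Run:
```python
from h import *
for n in("scene","top"):
    im=eyes.get_image(n)[:,:,::-1]; cv2.imwrite(f"pics/{n}9.png",im)
    b=(180,250) if n=="scene" else (130,260)
    cv2.imwrite(f"pics/{n}9c.png",cv2.resize(im[b[0]:b[0]+120,b[1]:b[1]+120],None,fx=5,fy=5,interpolation=cv2.INTER_CUBIC))
```

```text
(no output)
```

View pics/scene9c.png

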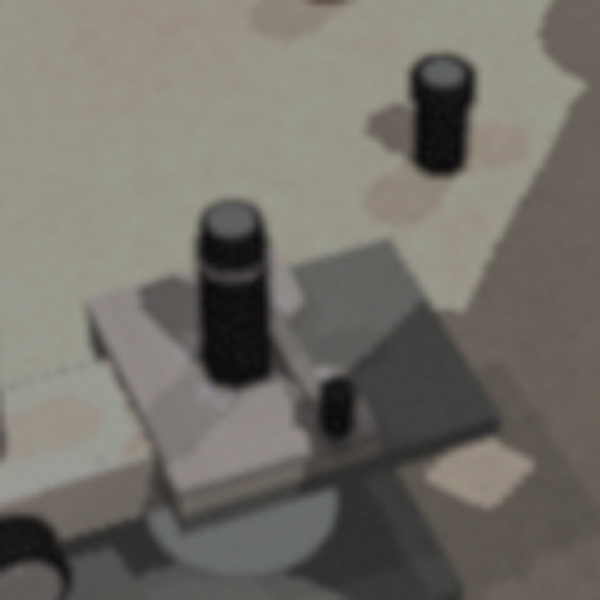

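View pics/top9c.png

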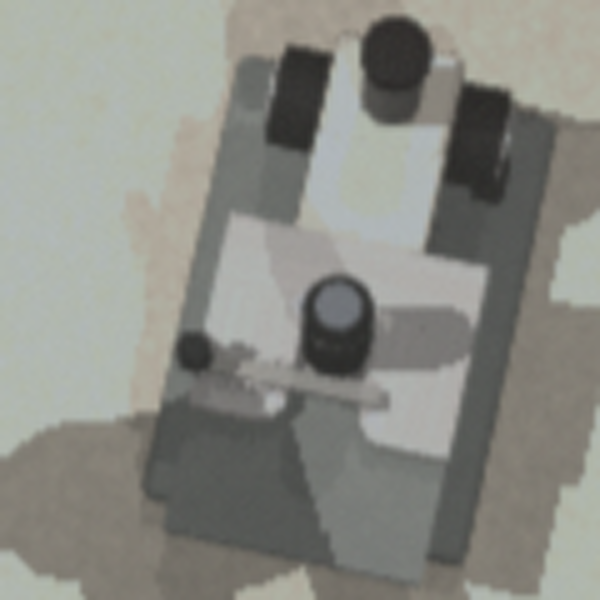

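View pics/top9.png

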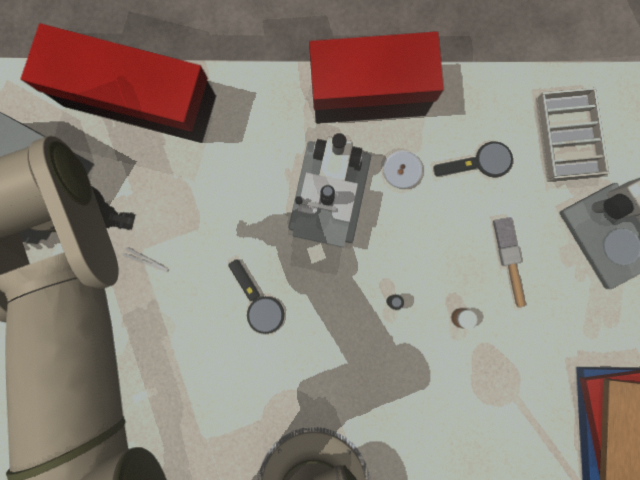

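Run:
```python
from h import *
s=lambda x,y:(250+x/5-.4,180+y/5-.4); t=lambda x,y:(260+x/5-.4,130+y/5-.4)
for a,b in (((232,222),(339,305)),((336,380),(194,350))):
    p,e=tri(s(*a),t(*b)); print(inmic(p).round(1),e)
print(env.observe()["ft_force"].round(1))
print(np.abs(cv2.imread("pics/top9.png").astype(int)-cv2.imread("pics/top0.png")).sum(2)[150:330,380:530].max())
```

```text
[ 0.1  0.6 92.4] 0.0003223801916621262
[-20.4  54.3  50.7] 0.0016763647613197037
[-0.4 -1.1 -0.3]
388
```

```bash
python3 -c "
from rig import close_job
print(close_job())"
```

```text
the job is handed in; nothing more can be done
None
```

The viewing tube is fitted on the microscope stand and the keeper bar is shut across the slot mouth. The job is handed in, at about 16 s of the 72 s allowed.

- **Placing:** I set the tube on the ledge, let go so it stood by itself, then regripped it gently and slid it in with its flange under the plate. In the slot it met nothing until it touched the closed end.
- **Forces on the tube:** My readings at the end of each move peaked at about 7 N sideways at home and 10 N downward on the ledge. That is under the 20 N limit.
- **Keeper:** I released the tube, then pushed the knob with shut fingers. It moved at about 2 N until it reached its stop, where I pressed to about 18 N on the keeper, not the tube.

**Last checks, from both cameras:** The tube is upright with its top at microscope x = 0.1 mm, y = 0.6 mm. The knob is at y = 54 mm, where fully shut should read 55. The gripper is well clear, and by eye in the final top picture the other objects are where they were.

**One disagreement:** The camera fit put the deck at 94 mm, while touching it gave about 97.5 mm. I used the touched height from then on.

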